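# Put the cleaned ion-source parts in their service nests

## Task

The four cleaned ion-source parts lie about the bench: put each one, the same way up as it is now, into the grey nest whose shape matches it (the flanged cone in the round recess, the square block in the square recess, the long ion guide in the long recess, the collar over the post), sitting flat on the floor of its nest. Set each part down rather than dropping it, let go, and leave the glass beaker and the amber bottle standing where they are.

Things in the scene. Friction and masses are not known exactly. Their poses are not given: they have to be found in the camera images.
- cone: Steel skimmer cone, standing upright: round foot flange 52 mm across and 8 mm thick, above it a cylindrical neck 36 mm across from 8 to 38 mm height (grip here), then a cone tapering to 8 mm across at 54 mm height. About 0.2 kg. Origin: centre of its underside; z up. Any yaw.
- block: Square aluminium heater block 44 x 44 mm, 42 mm high, with a dark round bore marked in the middle of its top and four small screws. About 0.22 kg. Origin: centre of its underside; x and y along its sides; z up. Starts at any yaw.
- guide: Ion guide lying on the bench: steel rods held by three white ceramic collars, 100 mm long (x), 36 mm wide (y), 40 mm high. The middle collar, 28 mm long and 36 mm wide, is the place to grip (fingers closing along y). About 0.25 kg. Origin: centre of its underside; x along its length; z up. Starts at any yaw; either way round will do.
- collar: Steel spacer collar, a plain tube standing on end: 56 mm outside, 36 mm inside diameter, 38 mm high; grip it across the outside. About 0.2 kg. Origin: centre of its underside; z up. Any yaw.
- round_nest: Grey plastic plate 90 x 90 mm, 16 mm high, with a round recess 68 mm across in its middle, 9 mm deep (its floor is 7 mm above the table), for the cone's flange. Fixed to the table, upright. Origin: centre of its underside, on the table; z up.
- square_nest: Grey plastic plate 90 x 90 mm, 16 mm high, with a square recess 60 x 60 mm in its middle, 9 mm deep (floor 7 mm above the table), for the block. Fixed to the table, upright. Origin: centre of its underside, on the table; z up, x and y along the recess sides. Turned by up to 0.8 rad.
- long_nest: Grey plastic plate 130 mm (x) by 66 mm (y), 16 mm high, with a rectangular recess 116 x 52 mm in its middle, 9 mm deep (floor 7 mm above the table), for the ion guide. Fixed to the table, upright. Origin: centre of its underside, on the table; z up, x along the recess length. Turned by up to 0.8 rad.
- post_nest: Flat grey plastic plate 90 x 90 mm, 7 mm thick, with an upright post 20 mm across in its middle that stands 14 mm above the plate (top 21 mm above the table); the collar goes over the post and rests on the plate. Fixed to the table, upright. Origin: centre of its underside, on the table; z up.
- beaker: Bystander: open glass beaker 52 mm across, 55 mm high, loose among the parts; leave it. Origin: centre of its underside; z up.
- amber_bottle: Bystander: amber glass bottle 42 mm across, 62 mm high with a white cap, loose among the parts; leave it. Origin: centre of its underside; z up.
There are look-alikes about, which are no part of the job. Leave any blue look-alike of the guide alone.

How it is judged:
At the end, for the whole second after the job is handed in: Cone in the round nest, block in the square nest, guide in the long nest and collar over the post: each within 13 mm of its nest's centre, its underside 4 to 10 mm above the underside of the nest (on the floor, which is at 7 mm), upright within 0.1 rad, released and at rest (horizontal distance between cone and round_nest below 0.013 m and z of cone in the frame of round_nest between 0.004 and 0.01 m and angle between each of cone, block, guide, collar's own z axis and vertical below 0.1 rad and linear speed of each of cone, block, guide, collar below 0.02 m/s and contact force between each of cone, block, guide, collar and the fingers below 0.1 N and horizontal distance between block and square_nest below 0.013 m and z of block in the frame of square_nest between 0.004 and 0.01 m and horizontal distance between guide and long_nest below 0.013 m and z of guide in the frame of long_nest between 0.004 and 0.01 m and horizontal distance between collar and post_nest below 0.013 m and z of collar in the frame of post_nest between 0.004 and 0.01 m); the robot touches nothing.
It fails at once if a part is let fall from more than about 35 mm ((height (world z) of cone above 0.025 m and linear speed of cone above 0.5 m/s and contact force between cone and anything else below 0.02 N) or (height (world z) of block above 0.025 m and linear speed of block above 0.5 m/s and contact force between block and anything else below 0.02 N) or (height (world z) of guide above 0.025 m and linear speed of guide above 0.5 m/s and contact force between guide and anything else below 0.02 N) or (height (world z) of collar above 0.025 m and linear speed of collar above 0.5 m/s and contact force between collar and anything else below 0.02 N)).
It fails at once if the glass beaker is knocked over or shoved more than 40 mm (distance of beaker from where it was at the start of the episode above 0.04 m or angle between beaker's own z axis and vertical above 0.5 rad).
It fails at once if the amber bottle is knocked over or shoved more than 40 mm (distance of amber_bottle from where it was at the start of the episode above 0.04 m or angle between amber_bottle's own z axis and vertical above 0.5 rad).
It also fails if it takes over 128 s, if anything falls off the work surface, if the arm or the gripper's body presses on something with over 40 N, if the wrist force passes 120 N, or if a joint passes its speed limit or range.

## Robot

A 6-joint arm with a two-finger parallel gripper is mounted at the origin on the work surface. World frame = base frame: x ahead of the robot, y to its left, z up, the work surface at z = 0. Lengths are in m, angles in rad, forces in N, time in s.
With the tool pointing down it reaches from about 0.375 to 0.75 m from the base axis. Payload 9 kg.
Tool frame: the origin (TCP) lies on the front face of the gripper's body, between the roots of the fingers; the fingertips stand 73 mm ahead of it and the grasp point (between the pads) lies 54 mm ahead of it; z points along the fingers, y is the line along which they close (so a half turn about z gives the same grasp; the last joint's range is limited). The gripper opens to 85 mm and grips with 20 to 120 N. Pads are 22 mm wide; open, the fingers measure 114 mm over their backs; the gripper's body (76 mm by 85 mm) begins 54 mm behind the grasp point. The pads swing forward as they close: fully open they stand 13 mm farther back than shut.
Start: joints at [-1.551, 0.104, 0.097, 1.564, 0, 1.353], TCP at [0.141, -0.583, 0.304] pointing down, gripper open.
Joint ranges: [-2.99, 2.99], [-0.84, 1.86], [-1.1, 1.16], [-1.84, 2.11], [-1.51, 1.56], [-3.14, 3.14]. Speed limits (rad/s): [2.22, 2.22, 2.57, 3.14, 3.14, 3.14].

## Interface

Orientations are given as a rotation vector (axis times angle).
In Python, from cell import movep, move_l, move_j, release, close, hold, inverse_kinematics, camera, MotionError, hand_in, current_time, current_q, current_qd, current_effort, current_position, current_eef_rot, current_contact_force, current_wrist_torque, current_gripper_width, current_grasp_force gives the robot as it stands. The module is installed in compiled form; this text tells all that it offers. Calls block until the motion is done:
- movep(position, orientation): joint-space move of the TCP to a pose.
- move_l(position, feed=0.15, rot=None, until_force=None): straight line of the TCP; rot=None keeps the orientation; feed is the mean speed in m/s. With until_force (N) it stops when the force on the tool has changed by that much, and returns True; else False.
- move_j(angles): joint-space move.
- release() and close(): open the fingers fully, or close them until they stop; the grip force is fixed at half the most.
- hold(seconds).
- inverse_kinematics(position, orientation): joint angles nearest the present ones, or None.
- camera(name): name is "side" or "top" or "wrist"; returns a dict with "pixels" (384x512x3 uint8, red, green, blue), "mtx" (3x3 intrinsics, pixels), "rvec" (rotation vector, rad) and "tvec" (3), from world to camera coordinates, as OpenCV has them. Camera axes: x right, y down, z forward; pixel columns grow to the right and rows downward; lengths in m; the calibration is good to about 2 mm. A picture is of the moment at which its call begins. There is no depth.
A pose or a line that the arm cannot do raises MotionError and nothing moves.
- hand_in(): hands the job in; it is judged then, once.
Readings, each from a call of its own:
- current_time(): time.
- current_q(): joint angles.
- current_qd(): joint speeds.
- current_effort(): joint torques, N m.
- current_position(): TCP position.
- current_eef_rot(): TCP orientation.
- current_contact_force(): force on the tool from outside, world axes, zero at the start.
- current_wrist_torque(): the same for the moment, N m.
- current_gripper_width(): finger opening in m.
- current_grasp_force(): force on a finger pad.
Only numpy, scipy, OpenCV 4.12 (cv2) and the standard library are available. Lean on these libraries where they do the work, as an engineer would, in place of code of your own. Each camera call takes 0.05 s, during which the arm holds its last target. There are 200 camera calls.

## Working session

There is one attempt and no reset: what is moved stays moved. The work goes in short steps, each a Python script; the robot and the scene stay as the last script left them, time stands still between calls to the robot, and variables do not carry over. Pictures are saved under pics/ and viewed, at most 14 in all, crops included, and the job is handed in when it is done.

```bash
mkdir -p pics; python3 - <<'E'
from cell import *
import cv2,numpy as np
for n in("top","side"):
    c=camera(n);cv2.imwrite(f"pics/{n}0.png",c["pixels"][...,::-1]);np.savez(f"{n}0.npz",**c)
    R=cv2.Rodrigues(np.array(c["rvec"]))[0];print(n,c["mtx"],(-R.T@np.array(c["tvec"]).ravel()),R)
print(current_eef_rot(),current_time())
E
```

```text
top [[456.74164478   0.         256.94955265]
 [  0.         456.74164478 192.81249248]
 [  0.           0.           1.        ]] [ 0.27788223 -0.01414153  1.39630195] [[ 0.00458978 -0.9999349   0.01044693]
 [-0.98527079 -0.00630781 -0.17088501]
 [ 0.17093978 -0.00950873 -0.98523559]]
side [[476.03727998   0.         256.29076934]
 [  0.         476.03727998 194.22612673]
 [  0.           0.           1.        ]] [0.24534028 1.11401361 1.10291419] [[-0.97604261 -0.21745819  0.00726317]
 [-0.15304724  0.66244683 -0.73330808]
 [ 0.15465239 -0.71685154 -0.67985771]]
[-3.11821590e+00 -3.72475740e-01 -1.10361147e-04] 0.1
```

View pics/top0.png

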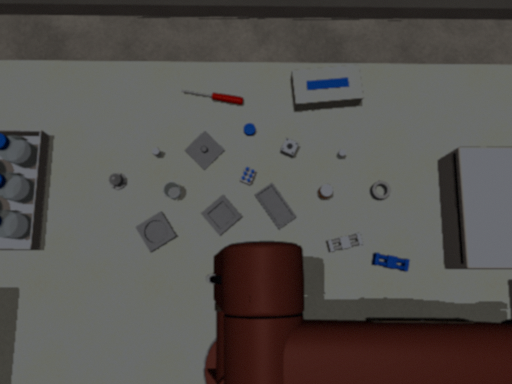

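View pics/side0.png

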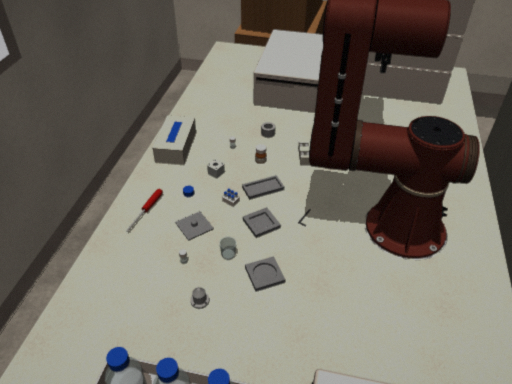

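Top view shows: cone (117,181); block (289,148), with a look-alike of blue-topped cluster at (248,176); guide (345,243), with the blue look-alike at (391,262); collar (380,190), with the beaker ring at (174,191) as a possible confusion. Bottle is at (326,192), small vials at (157,153) and (341,154). Nests: round (157,232), square (222,215), long (275,206), post (205,151). I choose by the description and check this in a close crop.

```bash
cat > h.py <<'E'
import numpy as np,cv2
def ray(c,uv,z):
    R=cv2.Rodrigues(np.array(c["rvec"]).reshape(3))[0];o=-R.T@np.array(c["tvec"]).ravel()
    d=(np.c_[np.atleast_2d(uv).astype(float),np.ones(len(np.atleast_2d(uv)))]@np.linalg.inv(c["mtx"]).T)@R
    return (o+d*((z-o[2])/d[:,2])[:,None])[:,:2]
E
python3 - <<'E'
from h import *
c=dict(np.load("top0.npz"))
im=c["pixels"][...,::-1]
cv2.imwrite("pics/crop.png",cv2.resize(im[70:290,95:415],None,fx=2.5,fy=2.5,interpolation=cv2.INTER_CUBIC))
for n,p,z in [("cone",(117,181),.03),("block",(289,148),.042),("guide",(345,243),.04),("collar",(380,190),.038),("round",(157,232),.016),("square",(222,215),.016),("long",(275,206),.016),("post",(205,151),.01),("beaker",(174,191),.03),("bottle",(326,192),.06),("blue",(391,262),.04),("cluster",(248,176),.03),("v1",(157,153),.02),("v2",(341,154),.02)]:
    q=ray(c,p,z)[0];print(n,q.round(3),np.hypot(*q).round(3))
E
```

```text
cone [0.549 0.398] 0.678
block [ 0.653 -0.125] 0.665
guide [ 0.364 -0.289] 0.465
collar [ 0.525 -0.4  ] 0.66
round [0.396 0.273] 0.481
square [0.448 0.078] 0.455
long [ 0.477 -0.083] 0.484
post [0.65  0.136] 0.664
beaker [0.519 0.224] 0.565
bottle [ 0.514 -0.232] 0.564
blue [ 0.309 -0.423] 0.524
cluster [0.567 0.   ] 0.567
v1 [0.64  0.283] 0.7
v2 [ 0.641 -0.288] 0.703
```

View pics/crop.png

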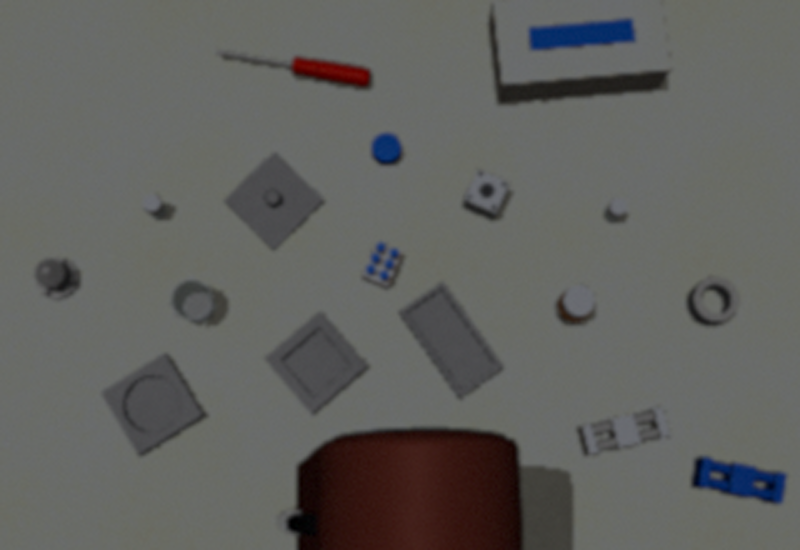

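The crop confirms the choices: cone at crop (55,275), block with bore (487,190), white guide (625,430), steel collar (713,300), with the four nests empty and the blue look-alike at (740,480) to be left alone. Next I take closer wrist views.

```bash
cat >> h.py <<'E'
from cell import *
from scipy.spatial.transform import Rotation as Rot
def rv(y): return (Rot.from_euler('z',y)*Rot.from_euler('x',np.pi)).as_rotvec()
def best(yaw,xy):  # of yaw and yaw+pi, the one with smallest |q6|
    a=np.arctan2(xy[1],xy[0]); w=lambda t:(t+np.pi)%(2*np.pi)-np.pi
    return min((yaw,yaw+np.pi),key=lambda y:abs(w(a-y+np.pi)))
E
python3 - <<'E'
from h import *
P=dict(collar=(.525,-.4),guide=(.37,-.289),block=(.653,-.125),long=(.477,-.083),square=(.448,.078),post=(.65,.136),cone=(.549,.398),round=(.396,.273))
T=[]
for n,p in P.items():
    p=np.array(p);a=np.arctan2(p[1],p[0]);r=np.hypot(*p); q=p/r*np.clip(r-.05,.4,.7)
    try: movep([*q,.28],rv(a+np.pi))
    except MotionError as e: print(n,e);continue
    hold(.3);c=camera("wrist");np.savez(f"w_{n}.npz",**c)
    R=cv2.Rodrigues(np.array(c["rvec"]))[0];o=-R.T@np.array(c["tvec"]).ravel();print(n,(o-current_position()).round(3),R[2].round(2),current_time())
    t=cv2.resize(c["pixels"][...,::-1],(400,300));cv2.putText(t,n,(5,20),0,.6,(0,0,255),2);T.append(t)
for k in(0,4): 
    a,b,c,d=T[k:k+4];cv2.imwrite(f"pics/m{k}.png",np.vstack([np.hstack([a,b]),np.hstack([c,d])]))
E
```

```text
collar [-0.056  0.042  0.069] [ 0.22 -0.17 -0.96] 1.95
guide [-0.055  0.043  0.069] [ 0.22 -0.17 -0.96] 3.1167
block [-0.069  0.013  0.069] [ 0.27 -0.05 -0.96] 4.6417
long [-0.069  0.012  0.069] [ 0.27 -0.05 -0.96] 5.775
square [-0.069 -0.012  0.069] [ 0.27  0.05 -0.96] 6.7667
post [-0.069 -0.015  0.069] [ 0.27  0.06 -0.96] 8.0083
cone [-0.057 -0.041  0.069] [ 0.22  0.16 -0.96] 9.375
round [-0.058 -0.04   0.069] [ 0.23  0.16 -0.96] 10.5667
```

View pics/m0.png

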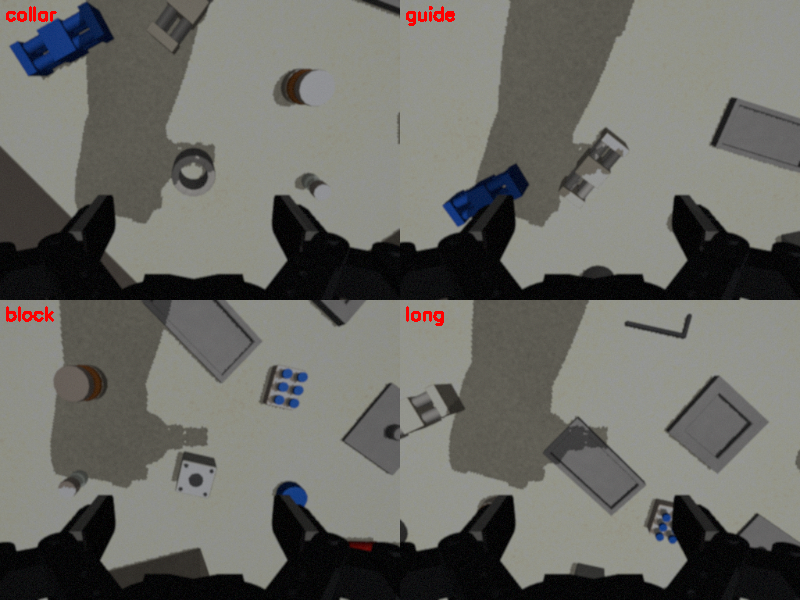

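View pics/m4.png

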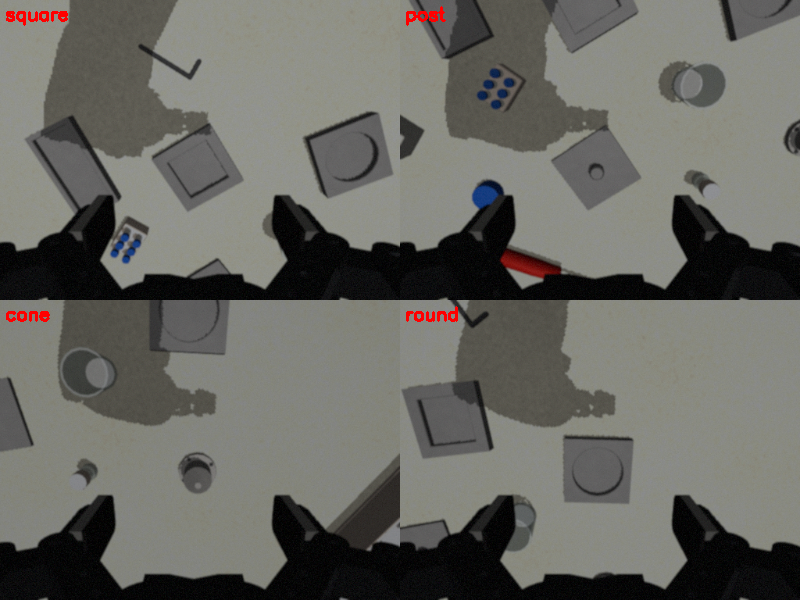

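Wrist tiles (image top is toward the base) show all parts and nests clearly: collar (194,172), guide (595,167), block (195,476), nests near each tile's centre. Now zoomed crops with refined nest corners.

```bash
cat > meas.py <<'E'
from h import *
N=dict(long=([(177,118),(245,183),(212,214),(143,152)],.016),square=([(209,126),(243,179),(187,210),(152,156)],.016),
 post=([(207,128),(241,177),(190,209),(151,158)],.007),round=([(164,136),(233,137),(231,203),(163,200)],.016))
T=[]
for n,(p,z) in N.items():
    c=dict(np.load(f"w_{n}.npz"));g=cv2.cvtColor(c["pixels"],cv2.COLOR_RGB2GRAY)
    s=cv2.cornerSubPix(g,np.float32(p)*1.28,(6,6),(-1,-1),(3,50,.01)).reshape(-1,2)
    w=ray(c,s,z);L=np.linalg.norm(w-np.roll(w,-1,0),axis=1)
    e=(w[1]-w[0])+(w[2]-w[3]);print(n,"centre",w.mean(0).round(4),"sides",L.round(4),"yaw",np.arctan2(e[1],e[0]).round(3))
    x,y=(s.mean(0)-(75,56)).astype(int)
    t=cv2.resize(c["pixels"][y:y+112,x:x+150,::-1],(400,300),interpolation=cv2.INTER_CUBIC)
    for q in s: cv2.circle(t,tuple(((q-(x,y)+.5)*400/150).astype(int)),3,(0,0,255),1)
    T.append(t)
U=[]
for n,p in dict(collar=(194,172),guide=(195,165),block=(195,176),cone=(197,173)).items():
    c=dict(np.load(f"w_{n}.npz"));x,y=int(p[0]*1.28-50),int(p[1]*1.28-38)
    print(n,"crop",x,y);U.append(cv2.resize(c["pixels"][y:y+75,x:x+100,::-1],(400,300),interpolation=cv2.INTER_CUBIC))
for k,(a,b,c,d) in dict(n=T,p=U).items(): cv2.imwrite(f"pics/z{k}.png",np.vstack([np.hstack([a,b]),np.hstack([c,d])]))
E
python3 meas.py
```

```text
long centre [ 0.4769 -0.081 ] sides [0.1305 0.0666 0.1297 0.0669] yaw 0.61
square centre [0.4471 0.0831] sides [0.091  0.0896 0.0923 0.0883] yaw 0.71
post centre [0.654  0.1416] sides [0.0823 0.09   0.0901 0.0896] yaw 0.797
round centre [0.3958 0.2794] sides [0.09   0.0911 0.0895 0.093 ] yaw 2.134
collar crop 198 182
guide crop 199 173
block crop 199 187
cone crop 202 183
```

View pics/zn.png

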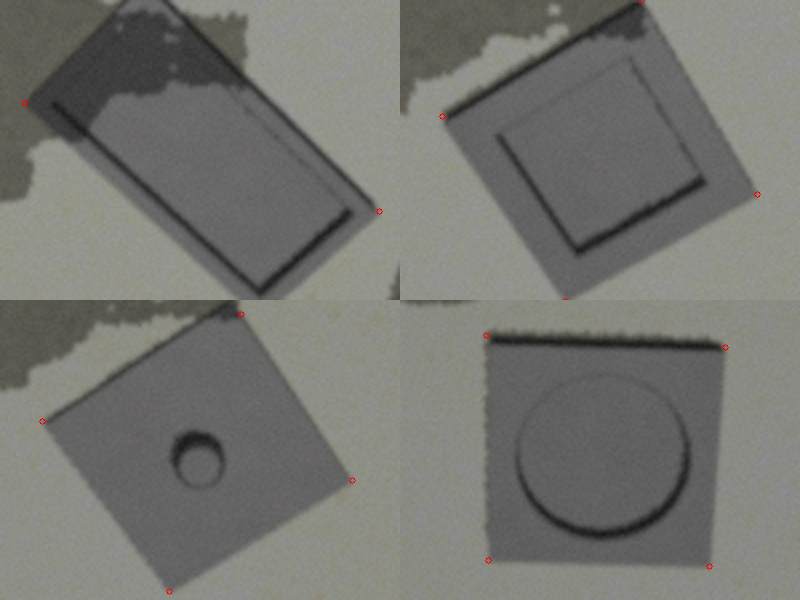

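View pics/zp.png

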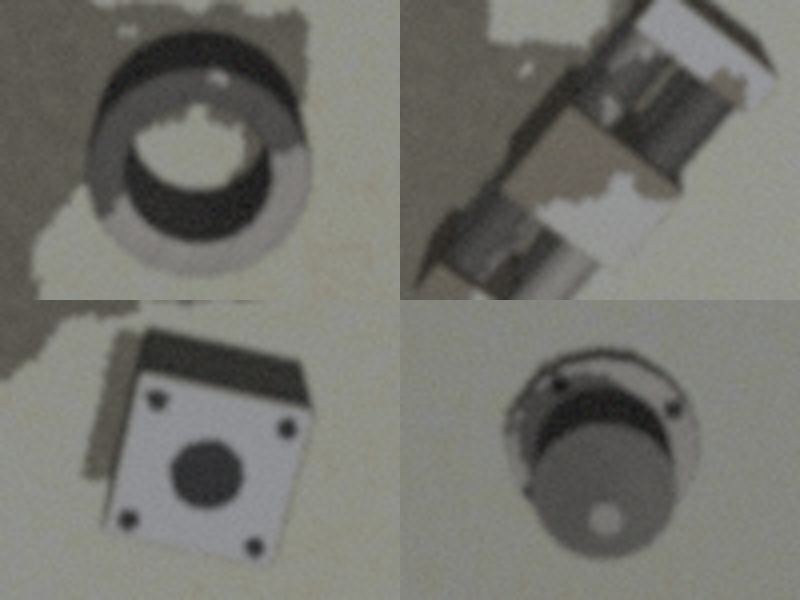

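The zoomed views show clean geometry: the post top is at (199,467) and the round rim is centred at (603,456). The collar top is centred at (200,172), the block's top corners are clear, the guide's middle collar spans (572,107)–(615,267), and the cone tip is at (605,518). Moving on to computing the part poses and picking.

```bash
cat >> h.py <<'E'
def pick(xy,yaw,zt=.087):
    release(); y=best(yaw,xy); movep([*xy,.20],rv(y)); move_l([*xy,zt],feed=.15)
    close(); print("width",round(current_gripper_width(),4),"force",current_grasp_force())
    move_l([*xy,.20],feed=.15); print("lifted width",round(current_gripper_width(),4),current_time())
def place(xy,yaw,zt=.094):
    y=best(yaw,xy); movep([*xy,.20],rv(y)); move_l([*xy,zt+.012],feed=.15); hold(.2)
    print("hit",move_l([*xy,zt-.006],feed=.03,until_force=6),"z",round(current_position()[2],4))
    release(); move_l([*xy,.20],feed=.15); print("t",current_time())
E
python3 - <<'E'
from h import *
import json
D={}
def m(n,crop,pts,z,s=4):
    c=dict(np.load(f"w_{n}.npz"));return ray(c,np.array(crop)+np.array(pts,float)/s,z)
D["collar"]=(*m("collar",(198,182),[(200,172.5)],.038)[0],0)
g=m("guide",(199,173),[(172,107),(282,190),(212,269),(100,188)],.04);e=g[1]-g[0]+g[2]-g[3]
print(np.linalg.norm(g-np.roll(g,-1,0),axis=1));D["guide"]=(*g.mean(0),np.arctan2(e[1],e[0])+np.pi/2)
b=m("block",(199,187),[(143,72),(313,108),(270,263),(105,228)],.042);e=b[1]-b[0]+b[2]-b[3]
print(np.linalg.norm(b-np.roll(b,-1,0),axis=1),"bore",m("block",(199,187),[(207,174)],.042));D["block"]=(*b.mean(0),np.arctan2(e[1],e[0]))
k=m("cone",(202,183),[(205,218)],.054)[0];print("tip",k,"neck",m("cone",(202,183),[(203,187)],.038));D["cone"]=(*k,0)
D["long"]=(.4769,-.081,.61);D["square"]=(.4471,.0831,.71)
# nest crop origins recomputed from corner means
def org(n):
    import meas
    return None
json.dump(D,open("D.json","w"));print({k:np.round(v,4) for k,v in D.items()})
pick(D["guide"][:2],D["guide"][2]); place(D["long"][:2],D["long"][2])
E
```

```text
[0.03382446 0.02668872 0.03446115 0.02693684]
[0.04161388 0.04178465 0.04178314 0.04144789] bore [[ 0.65863197 -0.12376955]]
tip [0.55244077 0.40580435] neck [[0.55150726 0.40485635]]
{'collar': array([ 0.5259, -0.4008,  0.    ]), 'guide': array([ 0.3663, -0.2867,  1.8122]), 'block': array([ 0.6574, -0.1234,  1.1565]), 'cone': array([0.5524, 0.4058, 0.    ]), 'long': array([ 0.4769, -0.081 ,  0.61  ]), 'square': array([0.4471, 0.0831, 0.71  ])}
width 0.0349 force 61.28632664680481
lifted width 0.0349 15.0417
hit True z 0.0944
t 19.1583
```

```bash
python3 - <<'E'
from h import *
import json
D=json.load(open("D.json"))
def near(n,p,z,dz,off):
    c=dict(np.load(f"w_{n}.npz"));g=cv2.cvtColor(c["pixels"],cv2.COLOR_RGB2GRAY)
    s=cv2.cornerSubPix(g,np.float32(p)*1.28,(6,6),(-1,-1),(3,50,.01)).reshape(-1,2)
    o=(s.mean(0)-(75,56)).astype(int);return ray(c,o+np.array(off)*150/400,dz)[0]
D["post"]=(*near("post",[(207,128),(241,177),(190,209),(151,158)],.007,.021,(199,167)),.797)
D["round"]=(*near("round",[(164,136),(233,137),(231,203),(163,200)],.016,.016,(203,156)),0)
print(D["post"],D["round"]);json.dump(D,open("D.json","w"))
c=camera("wrist");cv2.imwrite("pics/a.png",c["pixels"][...,::-1])
p=D["block"];pick(p[:2],p[2]); s=D["square"];y=best(p[2],p[:2])
a=np.arctan2(s[1],s[0])
yy=min((s[2]+k*np.pi/2 for k in range(2)),key=lambda t:abs((a-best(t,s[:2])+2*np.pi)%(2*np.pi)-np.pi))
place(s[:2],yy)
movep([.36,.02,.3],rv(np.pi)); hold(.3)
c=camera("wrist");cv2.imwrite("pics/b.png",c["pixels"][...,::-1])
E
python3 -c "
import cv2,numpy as np
cv2.imwrite('pics/ab.png',cv2.resize(np.hstack([cv2.imread('pics/a.png'),cv2.imread('pics/b.png')]),(800,300)))"
```

```text
(np.float64(0.654338225937218), np.float64(0.14105333352601152), 0.797) (np.float64(0.39575861937470724), np.float64(0.2800943901377403), 0)
width 0.0429 force 62.39753007888794
lifted width 0.0429 22.4833
hit True z 0.0946
t 26.375
```

View pics/ab.png

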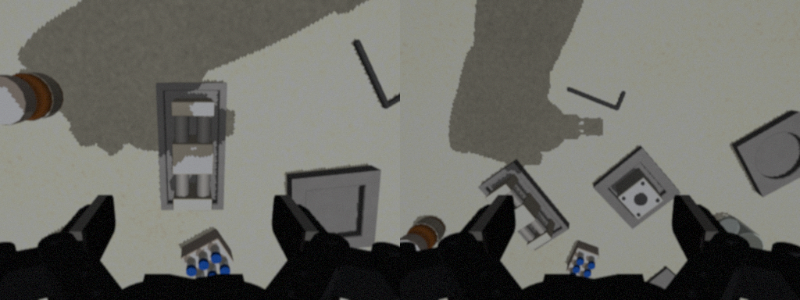

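The guide lies in the long recess (tile (193,150)) and the block in the square recess (638,197). Next the collar and the cone.

```bash
python3 - <<'E'
from h import *
import json
D=json.load(open("D.json"))
for a,b in(("collar","post"),("cone","round")):
    p,s=D[a][:2],D[b][:2]
    pick(p,np.arctan2(p[1],p[0])); place(s,np.arctan2(s[1],s[0]))
T=[]
for n in("long","square","post","round"):
    p=np.array(D[n][:2]);a=np.arctan2(p[1],p[0]);r=np.hypot(*p);q=p/r*np.clip(r-.05,.4,.7)
    movep([*q,.28],rv(a+np.pi));hold(.3);c=camera("wrist");np.savez(f"v_{n}.npz",**c)
    x,y=140,120
    T.append(cv2.resize(c["pixels"][y:y+168,x:x+224,::-1],(400,300),interpolation=cv2.INTER_CUBIC))
a,b,c,d=T;cv2.imwrite("pics/v.png",np.vstack([np.hstack([a,b]),np.hstack([c,d])]));print(current_time())
E
```

```text
width 0.0533 force 64.05542381107807
lifted width 0.0535 31.475
hit True z 0.0956
t 36.1667
width 0.0342 force 60.40256870808662
lifted width 0.0343 39.8
hit True z 0.0948
t 43.4833
48.875
```

View pics/v.png

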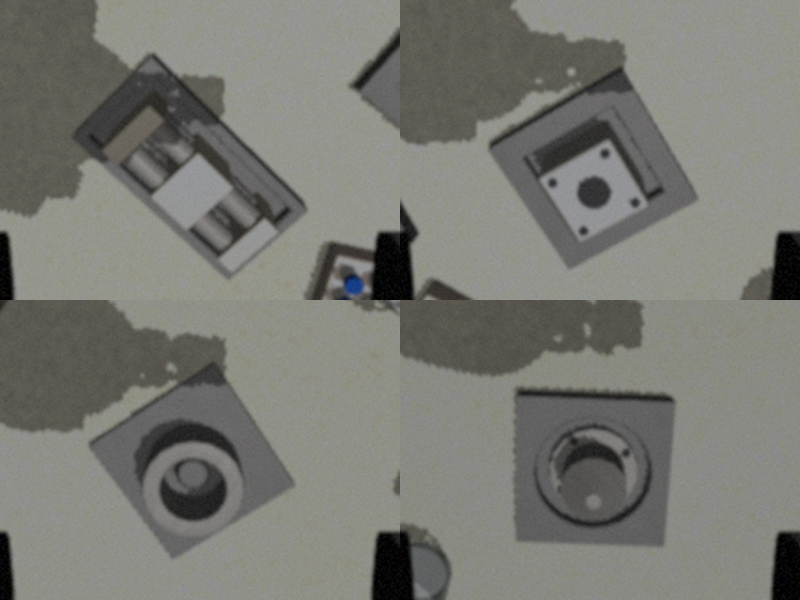

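All four parts sit in their nests; measured part tops are at guide (192,191), block bore (594,192), collar (193,488) and cone tip (594,502). One numeric check, then hand in.

```bash
python3 - <<'E'
from h import *
import json
D=json.load(open("D.json"));ok=True
for n,p,z in(("long",(192,191),.047),("square",(194,192),.049),("post",(193,188),.045),("round",(194,202),.061)):
    w=ray(dict(np.load(f"v_{n}.npz")),np.array((140,120))+np.array(p)*.56,z)[0];d=w-D[n][:2];print(n,d.round(4));ok&=np.hypot(*d)<.008
if ok: print(hand_in())
E
```

```text
long [-0.0005  0.0008]
square [-0.0007  0.0001]
post [-0.0012  0.0001]
round [-0.0002  0.0005]
the job is handed in; nothing more can be done
None
```

All four parts are set down and released in their matching nests, each measuring within about 1.5 mm of its nest's centre in the last wrist views, with the beaker and bottle left alone, and the job was handed in at about 49 s of the 128 s limit (no verdict was returned).

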